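Assemble the vacuum filter holder

TASK

Put the vacuum filter holder together for the next filtration: lay the thick white disc in the recess of the steel base, then put the grey sealing ring down round it. Next take the upper one of the two nested funnels, twisting it loose as you lift it so that the lower funnel stays standing where it is, and set it foot down in the ring; last, put the knobbed lid in the funnel's mouth. Every part must end fully seated and level.

Things in the scene. Friction and masses are not known exactly. Their poses are not given: they have to be found in the camera images.
- base_seat (a point): centre of the floor of the round recess in the top of the fixed steel base; 26 mm above the bench, z up. The base is a round foot 96 mm in diameter, 9 mm high, with a round head 72 mm in diameter, its flat top 30 mm above the bench; the recess is 50 mm in diameter, 4 mm deep. A hose barb below the head reaches 65 mm out along the base's +y
- disc_mid (a point): centre of the white sintered filter disc, solid, 44 mm in diameter, 12 mm thick, lying flat on the bench (this point 6 mm above its underside), lower edge chamfered by 2 mm. Seated in the recess it stands 8 mm above the flat top of the base. 45 g
- ring_mid (a point): centre of the grey sealing ring, lying flat on the bench: outer diameter 62 mm, bore 50 mm, 16 mm high (this point 8 mm above its underside). It goes round the disc and rests on the flat top of the base; its upper 8 mm then form a socket above the disc for the funnel's foot. 40 g
- funnel_mid (a point): centre (37 mm above its foot) of the upper of two nested, equal white funnels, 74 mm high, open at both ends: foot 43 mm in diameter, then a cone, then from 44 mm up to the rim a cylindrical band 69 mm in diameter (wall 2.5 mm). At the start the band spans 74 to 104 mm above the bench. Set in place, the foot stands in the ring's bore on the disc. Its x starts in line with the lower funnel's x. 60 g
- funnel_low_mid (a point): centre (37 mm above its foot) of the lower funnel, standing loose on the bench; it stays behind. Its band spans 44 to 74 mm above the bench, directly below the upper one's and equally wide (the upper band rests on its rim), so fingers that reach below 74 mm would grip both. The upper funnel is clear of it once raised 44 mm; a turn of some 20 degrees on the way is plenty
- lid_knob (a point): point on the axis of the lid's knob. The lid is a white disc 69 mm in diameter with a plug 58 mm in diameter and 6 mm deep below it and a black knob 22 mm in diameter on top. It lies plug down on the bench: this point is 30 mm, the knob's top 38 mm above the plug's underside. The plug enters the funnel's mouth (64 mm) until the disc rests on the rim. 50 g
Mind the look-alikes: they are no part of the job. Leave any red look-alike of the part that bears lid_knob alone.

How it is judged (in metres and radians):
On the way, in this order (a step that is already met when the one before it is completed fails the run):
1. the disc lies in the recess of the base, released (horizontal distance between disc_mid and base_seat below 0.006 m and z of disc_mid in the frame of base_seat between 0.003 and 0.009 m and angle between disc_mid's own z axis and vertical below 0.06 rad and contact force between the fingers and disc below 0.2 N and linear speed of disc below 0.03 m/s), for 0.2 s.
2. the ring lies round the disc on the base, released, the disc still seated (horizontal distance between disc_mid and base_seat below 0.006 m and z of disc_mid in the frame of base_seat between 0.003 and 0.009 m and angle between each of disc_mid, ring_mid's own z axis and vertical below 0.06 rad and horizontal distance between ring_mid and base_seat below 0.009 m and z of ring_mid in the frame of base_seat between 0.009 and 0.015 m and contact force between the fingers and ring below 0.2 N and linear speed of ring below 0.03 m/s), for 0.2 s.
3. the upper funnel is turned by at least 9 degrees against the lower one before it is clear of it (angle between the x axis of funnel_mid and the x axis of funnel_low_mid, either way round above 0.16 rad and z of funnel_mid in the frame of funnel_low_mid below 0.074 m and horizontal distance between funnel_mid and funnel_low_mid below 0.02 m and angle between funnel_mid's own z axis and vertical below 0.3 rad), for 0.05 s.
4. the funnel stands in the ring on the disc, released (horizontal distance between disc_mid and base_seat below 0.006 m and z of disc_mid in the frame of base_seat between 0.003 and 0.009 m and angle between each of disc_mid, ring_mid, funnel_mid's own z axis and vertical below 0.06 rad and horizontal distance between ring_mid and base_seat below 0.009 m and z of ring_mid in the frame of base_seat between 0.009 and 0.015 m and horizontal distance between funnel_mid and base_seat below 0.012 m and z of funnel_mid in the frame of base_seat between 0.046 and 0.052 m and contact force between the fingers and funnel below 0.2 N and linear speed of funnel below 0.03 m/s), for 0.2 s.
5. the lid sits in the funnel's mouth (horizontal distance between lid_knob and base_seat below 0.017 m and z of lid_knob in the frame of base_seat between 0.107 and 0.113 m and angle between lid_knob's own z axis and vertical below 0.06 rad), for 0.2 s.
At the end, for the whole second after the job is handed in: Disc, ring, funnel and lid stacked on the base in this order, each within 3 mm of its fully seated height, level within 3.4 degrees, and centred over the base within 6, 9, 12 and 17 mm; all released and at rest; the lower funnel upright within 25 mm of where it stood (all of step 4 and all of step 5 and contact force between the fingers and disc below 0.2 N and linear speed of each of disc, ring, lid below 0.03 m/s and contact force between the fingers and ring below 0.2 N and contact force between the fingers and lid below 0.2 N and distance of funnel_low_mid from where it was at the start of the episode below 0.025 m and angle between funnel_low_mid's own z axis and vertical below 0.1 rad); the robot touches nothing.
It fails at once if the lower funnel is carried off, pushed away or tipped (distance of funnel_low_mid from where it was at the start of the episode above 0.03 m or angle between funnel_low_mid's own z axis and vertical above 0.35 rad).
It also fails if it takes over 109 s, if anything falls off the work surface, if the arm or the gripper's body presses on something with over 40 N, if the wrist force passes 120 N, or if a joint passes its speed limit or range.

ROBOT

A 7-joint arm with a two-finger parallel gripper is mounted at the origin on a cart in front of the work surface, level with it; the furniture and walls round the work are solid. World frame = base frame: x ahead of the robot, y to its left, z up, the work surface at z = 0. Lengths are in mm, angles in rad, forces in N, time in s.
With the tool pointing down it reaches from about 400 to 875 mm from the base axis. Payload 4.4 kg.
Tool frame: the origin (TCP) lies at the very end of the fingers, on their centre line; the grasp point (between the pads) lies 19 mm behind it; z points along the fingers, y is the line along which they close (so a half turn about z gives the same grasp; the last joint's range is limited). The gripper opens to 85 mm and grips with 20 to 120 N. Pads are 22 mm wide; open, the fingers measure 114 mm over their backs; the gripper's body (76 mm by 85 mm) begins 54 mm behind the grasp point. The pads swing forward as they close: fully open they stand 13 mm farther back than shut.
Start: joints at [-1.355, 0.628, 0.038, 1.517, -0.027, 0.996, -0.02], TCP at [180.731, 624.383, 231.313] pointing down, gripper open.
Joint ranges: [-3.06, 3.06], [-0.37, 2.12], [-1.25, 1.32], [0.18, 2.47], [-1.1, 4.24], [0.23, 1.98], [-2.94, 2.94]. Speed limits (rad/s): [2.57, 2.57, 3.14, 3.14, 3.14, 3.14, 3.14].

INTERFACE

Orientations are given as [roll, pitch, yaw] about the fixed x, y, z axes, in that order (R = Rz(yaw) Ry(pitch) Rx(roll)).
In Python, from cell import monitor, viewer, workorder gives the robot as it stands.
- The arm moves only by the tool arm_command, never from a script. Its argument "series" is one flat list of numbers, 5 for each row, row after row: the opening in per cent of the stroke, from 0 (shut) to 100 (fully open), then the shift along the tool's x, y, z in cm, then the turn about the tool's z in degrees. In form: [claw, x, y, z, roll, claw, x, y, z, roll, ...]. A call has exactly 5 rows; each row is the pose to reach, as a shift and turn from the pose commanded when the call began, along the tool's axes at that moment; what a row does not reach only later rows make up. A row lasts 1/12 s, in which the tool goes at most 41.7 mm and 7.16 degrees, less where a joint would pass 70% of its speed; a pose out of reach is approached as far as the arm can. A call with a gripper value outside its range is refused whole. The fingers move at their own pace and stop on an object; the grip force is fixed at half the most. Time passes only in rows, so rows that repeat a pose let the fingers close, or fill a call up. It gives the time, the measured TCP pose, the force, the opening and the grip force at its end, in the units of the state.
- monitor.read_state(): the state, without advancing time (a new reading comes with each control period).
- viewer.get_image(name): name is "scene" or "top" or "wrist"; returns (picture, depth): 480x640x3 uint8, red, green, blue; 480x640 float32, mm along the optical axis (not along the pixel's ray), 0 where there is no reading.
- viewer.camera_model(name): a dict with "mtx" (3x3 intrinsics, pixels), "dist_coeffs" ([k1, k2, p1, p2, k3] as OpenCV has them; the pictures are not rectified), "R" (3x3) and "t" (3): a world point X has camera coordinates R X + t. Camera axes: x right, y down, z forward; pixel columns grow to the right and rows downward; lengths in mm; the calibration is good to about 2 mm. A picture is of the moment at which its call begins: read the wrist's pose just before it. camera_model takes no time and is no camera call; for the wrist camera it gives the pose at the moment of the call.
- workorder.finish_job(): hands the job in; it is judged then, once.
The state is a dict: "clock": time; "qpos": joint angles; "qd": joint speeds; "tau": joint torques, N m; "eef_pos": TCP position; "tool_rot": TCP orientation; "force": force on the tool from outside, world axes, zero at the start; "torque": the same for the moment, N m; "width": finger opening in mm; "gripper_force": force on a finger pad.
Only numpy, scipy, OpenCV 4.12 (cv2) and the standard library are available. Lean on these libraries where they do the work, as an engineer would, in place of code of your own. Each camera call takes 0.05 s, during which the arm holds its last target. There are 200 camera calls.

## Working session

There is one attempt and no reset: what is moved stays moved. The work goes in short steps, Python scripts to look and compute and a tool call to move; the robot and the scene stay as the last step left them, time stands still between calls to the robot, and variables do not carry over. Pictures are saved under pics/ and viewed, at most 14 in all, crops included, and the job is handed in when it is done.

Besides the shell and the picture viewer there is one more tool, called after ">>>" in YAML: its name, and indented under it one key for each argument. arm_command: Moves the arm, as the interface text tells. Its arguments: {"type":"object","properties":{"series":{"type":"array","items":{"type":"number"}}},"required":["series"]}

```bash
mkdir -p pics
cat > h.py <<'E'
import numpy as np, cv2
from cell import monitor, viewer, workorder
def snap(n,f):
    m=viewer.camera_model(n); im,d=viewer.get_image(n)
    cv2.imwrite(f'pics/{f}.png',im[:,:,::-1]); np.savez(f'pics/{f}.npz',im=im,d=d,**{k:np.array(m[k]) for k in('mtx','dist_coeffs','R','t')})
def load(f): return np.load(f'pics/{f}.npz')
def cloud(z):
    h,w=z['d'].shape; uv=np.stack(np.meshgrid(np.arange(w),np.arange(h)),-1).reshape(-1,1,2).astype(float)
    n=cv2.undistortPoints(uv,z['mtx'],z['dist_coeffs']).reshape(h,w,2)
    d=z['d'].astype(float); c=np.dstack([n*d[...,None],d])
    P=(c-z['t'].reshape(3))@z['R']; P[d==0]=np.nan; return P
E
python3 - <<'E'
from h import *
s=monitor.read_state(); print(s)
for n in('scene','top','wrist'):
    snap(n,n+'0'); z=load(n+'0'); print(n,-z['R'].T@z['t'].reshape(3),z['R'][2])
a=cv2.imread('pics/top0.png');b=cv2.imread('pics/wrist0.png')
E
```

```text
{'clock': 0.0, 'qpos': array([-1.35482273,  0.62932918,  0.03846727,  1.51839836, -0.02701114,
        0.99628877, -0.01997646]), 'qd': array([ 0.00105076,  0.00041658, -0.00076297, -0.00208978, -0.00049246,
       -0.00060756, -0.00104215]), 'tau': array([ 4.51010455e-04, -5.63390851e+01,  1.22701652e+00, -1.93448263e+01,
        1.12043135e-02,  1.04500356e-02, -1.01621175e-06]), 'eef_pos': array([180.5456745 , 623.75932804, 230.39082361]), 'tool_rot': array([-3.13968795e+00,  3.03800122e-05,  2.85981540e+00]), 'force': array([-0.2192132 ,  0.71694835, -0.49479205]), 'torque': array([ 0.00446049, -0.00397842, -0.00723361]), 'gripper_force': 0.0, 'width': 85.31187590603655}
scene [ -13.49189577 -917.93959212 1014.65017249] [ 0.37587239  0.67670294 -0.6330822 ]
top [ 265.44740653   72.80606311 1302.43119848] [ 0.21806558 -0.01682642 -0.97578905]
wrist [115.39902996 643.03278236 372.61345017] [ 0.25906802 -0.0771084  -0.96277622]
```

View pics/top0.png

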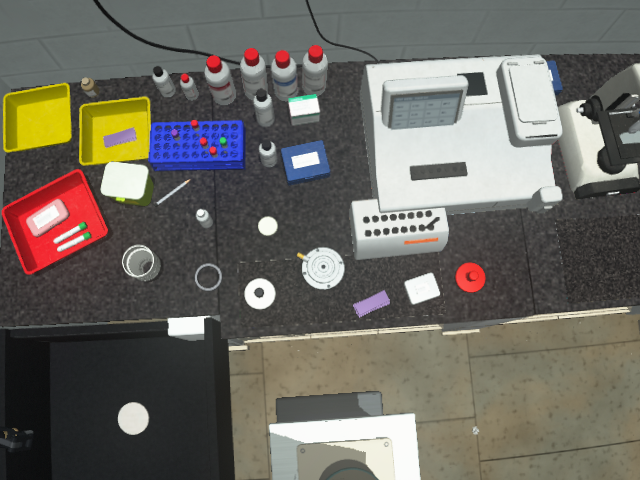

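View pics/scene0.png

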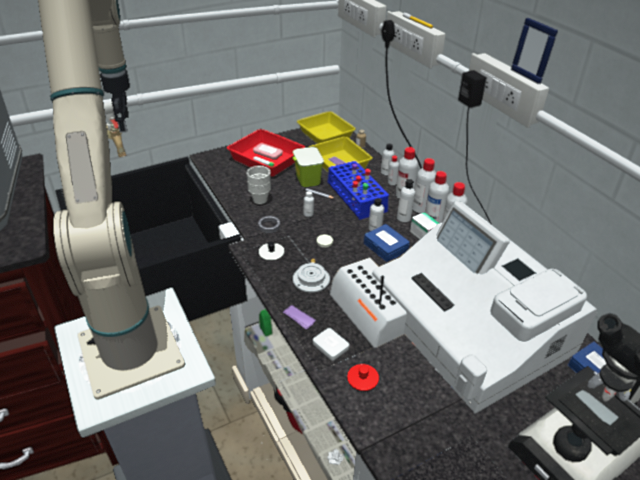

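The top view shows the disc at (268,226), ring (208,277), lid (260,293), base (323,267) and nested funnels (141,262). The red lid at (470,277) and the white disc in the sink at (133,418) are look-alikes.

```bash
cat >> h.py <<'E'
def fit(P,c,r,zlo,zhi):
    "min enclosing circle of points near c (mm) within z band"
    m=(np.hypot(P[...,0]-c[0],P[...,1]-c[1])<r)&(P[...,2]>zlo)&(P[...,2]<zhi)
    q=P[m]; (x,y),rr=cv2.minEnclosingCircle(q[:,:2].astype(np.float32)); return np.round([x,y,2*rr,len(q),np.median(q[:,2])],1)
E
python3 - <<'E'
from h import *
for n in('top','scene'):
    P=cloud(load(n+'0'))
    if n=='top':
        C={k:P[v-3:v+4,u-3:u+4].reshape(-1,3) for k,(u,v) in dict(disc=(268,226),ring=(208,277),lid=(260,293),base=(323,267),fun=(141,262),bench=(235,250)).items()}
        C={k:np.nanmedian(v,0) for k,v in C.items()}
        for k,v in C.items(): print(k,v.round(1))
    print(n)
    for k,a in dict(disc=(50,7,20),ring=(55,8,25),lid=(60,8,60),base=(60,22,45)).items(): print(k,fit(P,C[k],*a))
    print('fun',fit(P,C['fun'],65,92,125))
E
```

```text
disc [588.2 132.2  13.8]
ring [481.3 275.1   1. ]
lid [432.4 156.8  38.2]
base [482.3  15.   28.1]
fun [522.2 423.3  18. ]
bench [539.5 210.9   2.4]
top
disc [587.4 132.5  98.7 316.   13.3]
ring [478.8 279.6  96.5 257.   17. ]
lid [432.1 154.4 112.2 750.   13.5]
base [489.1  24.7  93.1 822.   30. ]
fun [509.  407.7  70.8 236.  103.9]
scene
disc [585.5 132.7  47.4 115.   10. ]
ring [471.1 273.9  73.1 123.   13.2]
lid [430.4 157.7  69.3 245.   10.6]
base [479.5  15.3  77.8 421.   26.3]
fun [505.9 408.1  77.9 142.   98.6]
```

>>> arm_command:
  series: [100,-3.3,-2.26,0,7,100,-6.6,-4.52,0,14,100,-9.9,-6.78,0,21,100,-13.2,-9.04,0,28,100,-16.5,-11.3,0,35]

```text
clock: 0.57
eef_pos: [308.6, 468.2, 231.2]
tool_rot: [-3.141, 0.0, 2.243]
force: [1.3, 0.5, 0.4]
width: 85.2
gripper_force: 0.0
```

>>> arm_command:
  series: [100,-4,0,0,7,100,-8,0.1,0,14,100,-12,0.1,0,21,100,-16,0.2,0,28,100,-20,0.2,0,35]

```text
clock: 0.98
eef_pos: [435.7, 313.9, 231.4]
tool_rot: [3.142, -0.0, 1.632]
force: [0.8, -0.5, -0.3]
width: 85.6
gripper_force: 0.0
```

>>> arm_command:
  series: [100,-3.3,2.3,0,2,100,-6.6,4.6,0,3,100,-9.9,6.9,0,4,100,-13.2,9.2,0,4,100,-16.3,11.7,0,4]

```text
clock: 1.4
eef_pos: [562.9, 158.7, 231.1]
tool_rot: [-3.141, 0.0, 1.568]
force: [0.9, 0.9, -0.0]
width: 85.5
gripper_force: 0.0
```

Run:
```python
from h import *
snap('wrist','w1'); z=load('w1');P=cloud(z); print(-z['R'].T@z['t'])
print(fit(P,(587,132),40,8,20), fit(P,(587,132),40,10,20), monitor.read_state()['eef_pos'])
print(P[0,0],P[0,-1],P[-1,0],P[-1,-1])
```

```text
[563.5900891 226.9083111 373.2692528]
[ 588.1  136.1   44.  1638.    11.5] [ 587.9  136.2   43.7 1591.    11.5] [569.63144141 149.20386832 231.91515308]
[  89.21073316  429.62430047 -252.41204614] [795.60754937 324.82078215  67.29289534] [504.05791273 166.56813917 318.90299489] [622.32256445 166.67270448 319.24399611]
```

View pics/w1.png

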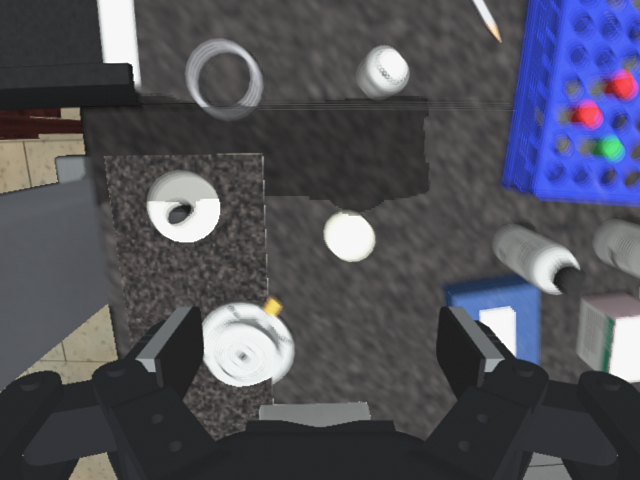

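The wrist view (blurred by residual motion) shows the disc at (350,236), ring (224,78), lid (184,206) and base (247,345). I'll measure them again now the arm is still.

Run:
```python
from h import *
print(monitor.read_state()['eef_pos'])
snap('wrist','w2'); z=load('w2');P=cloud(z)
print(monitor.read_state()['eef_pos'])
print('disc',fit(P,(587,132),40,9,20),'ring',fit(P,(475,275),50,13,20),'lid',fit(P,(431,157),50,8,45),'knob',fit(P,(431,157),45,30,45),'base',fit(P,(480,15),60,26,40),fit(P,(480,15),60,28,40))
```

```text
[569.63144141 149.20386832 231.91515308]
[567.08472541 152.21491378 231.6860805 ]
disc [ 587.9  136.    44.  1651.    11.5] ring [ 479.1  275.4   62.3 1567.    15.2] lid [ 434.8  161.9   69.2 4162.    11. ] knob [434.9 162.8  22.5 502.   37. ] base [ 483.1   17.3   72.4 2374.    29. ] [ 482.8   17.4   72.1 1608.    29.5]
```

>>> arm_command:
  series: [100,-1.3,1.25,4,0,100,-2.6,2.5,8,0,100,-2.6,2.5,12,0,100,-2.6,2.5,15,0,100,-2.6,2.5,16,0]

```text
clock: 1.92
eef_pos: [583.5, 134.2, 66.1]
tool_rot: [-3.132, 0.002, 1.568]
force: [-0.2, 0.2, -0.5]
width: 85.5
gripper_force: 0.0
```

>>> arm_command:
  series: [75,0,0,0,0,75,0,0,0,0,75,0,0,0,0,75,0,0,0,0,75,0,0,0,0]

```text
clock: 2.33
eef_pos: [588.7, 135.2, 73.3]
tool_rot: [3.138, -0.001, 1.569]
force: [0.5, 0.5, 0.5]
width: 63.9
gripper_force: 0.0
```

Run:
```python
from h import *
s=monitor.read_state();print(s['eef_pos'],s['tool_rot'],s['width'])
snap('wrist','w3'); P=cloud(load('w3'))
print('disc',fit(P,(587,136),40,9,16))
```

```text
[588.67139383 135.20650167  73.31402523] [ 3.13823944e+00 -1.04130461e-03  1.56867351e+00] 63.94730354399672
disc [ 588.   136.1   44.1 4796.    11.5]
```

View pics/w3.png

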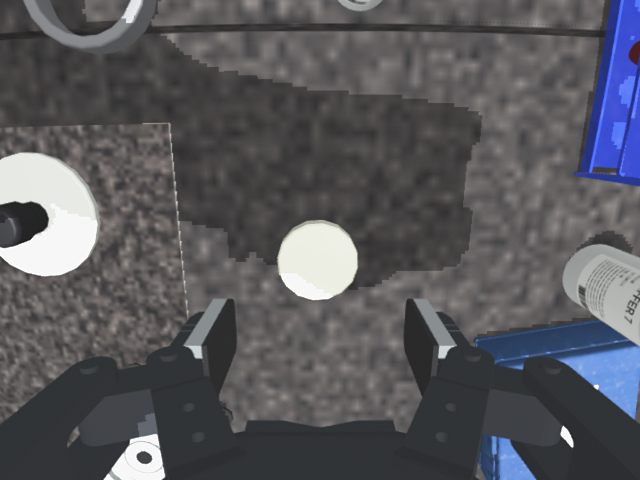

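Disc at (318,260) is centred between the fingertips (235,300) and (405,300). Descending.

>>> arm_command:
  series: [75,0,0,1.5,0,75,0,0,3,0,75,0,0,4.5,0,75,0,0,6,0,75,0,0,6.4,0]

```text
clock: 2.8
eef_pos: [586.4, 134.7, 6.1]
tool_rot: [-3.14, 0.0, 1.568]
force: [-0.7, -0.5, -0.1]
width: 64.1
gripper_force: 0.0
```

>>> arm_command:
  series: [72,0,0,0,0,72,0,0,0,0,72,0,0,0,0,72,0,0,0,0,72,0,0,0,0]

```text
clock: 3.22
eef_pos: [588.0, 134.8, 8.2]
tool_rot: [3.14, -0.0, 1.568]
force: [0.4, 0.7, 0.9]
width: 61.3
gripper_force: 0.0
```

Run:
```python
from h import *
s=monitor.read_state();print(s['eef_pos'],s['tool_rot'],s['width'])
snap('wrist','w4'); P=cloud(load('w4'));im=load('w4')['im']
for u in (215,222,230,410,418,425):
  c=P[280:400:4,u]; print(u,[tuple(c[i].round(0)) for i in range(len(c)) if 3<c[i,2]<60][:9])
```

```text
[588.01168807 134.76571465   8.17260597] [ 3.14020417e+00 -3.70481621e-04  1.56822198e+00] 61.26003887388521
215 [(np.float64(552.0), np.float64(146.0), np.float64(23.0)), (np.float64(553.0), np.float64(146.0), np.float64(26.0)), (np.float64(553.0), np.float64(146.0), np.float64(29.0)), (np.float64(554.0), np.float64(146.0), np.float64(32.0)), (np.float64(555.0), np.float64(145.0), np.float64(35.0)), (np.float64(556.0), np.float64(146.0), np.float64(39.0)), (np.float64(556.0), np.float64(146.0), np.float64(41.0)), (np.float64(557.0), np.float64(146.0), np.float64(44.0)), (np.float64(558.0), np.float64(146.0), np.float64(46.0))]
222 [(np.float64(554.0), np.float64(146.0), np.float64(20.0)), (np.float64(554.0), np.float64(146.0), np.float64(23.0)), (np.float64(555.0), np.float64(146.0), np.float64(27.0)), (np.float64(556.0), np.float64(146.0), np.float64(30.0)), (np.float64(557.0), np.float64(146.0), np.float64(33.0)), (np.float64(557.0), np.float64(146.0), np.float64(35.0)), (np.float64(558.0), np.float64(146.0), np.float64(38.0)), (np.float64(558.0), np.float64(145.0), np.float64(39.
[... 1470 characters left out ...]
(np.float64(619.0), np.float64(145.0), np.float64(38.0)), (np.float64(619.0), np.float64(145.0), np.float64(40.0)), (np.float64(619.0), np.float64(143.0), np.float64(39.0))]
425 [(np.float64(625.0), np.float64(146.0), np.float64(23.0)), (np.float64(625.0), np.float64(145.0), np.float64(25.0)), (np.float64(624.0), np.float64(146.0), np.float64(30.0)), (np.float64(623.0), np.float64(146.0), np.float64(33.0)), (np.float64(622.0), np.float64(146.0), np.float64(36.0)), (np.float64(622.0), np.float64(145.0), np.float64(38.0)), (np.float64(620.0), np.float64(146.0), np.float64(42.0)), (np.float64(620.0), np.float64(146.0), np.float64(44.0)), (np.float64(619.0), np.float64(146.0), np.float64(47.0))]
```

>>> arm_command:
  series: [72,0.05,0,0.3,0,72,0.1,0,0.6,0,60,0.1,0,0.6,0,50,0.1,0,0.6,0,30,0.1,0,0.6,0]

```text
clock: 3.68
eef_pos: [587.4, 135.6, 1.5]
tool_rot: [-3.141, -0.0, 1.568]
force: [0.0, -1.0, -0.4]
width: 40.9
gripper_force: 60.6
```

>>> arm_command:
  series: [0,0,0,0,0,0,0,0,0,0,0,0,0,0,0,0,0,0,0,0,0,0,0,0,0]

```text
clock: 4.1
eef_pos: [587.4, 135.6, 1.4]
tool_rot: [-3.142, -0.0, 1.568]
force: [-0.9, 0.5, 4.2]
width: 41.1
gripper_force: 60.9
```

```bash
cat >> h.py <<'E'
def tips(P,x,y):
    "lowest z seen of each finger's front face (closing along x, tool yaw 90)"
    for sgn in(-1,1):
        m=(abs(P[...,1]-y-11)<1.5)&((P[...,0]-x)*sgn>15)&((P[...,0]-x)*sgn<55)&(P[...,2]>2)&(P[...,2]<y*0+400)
        q=P[m]; i=q[:,2]<q[:,2].min()+4; print('tip',sgn,q[:,2].min().round(1),q[i].mean(0).round(1),len(q))
E
python3 - <<'E'
from h import *
s=monitor.read_state();print(s['eef_pos'],s['force'],s['width'],s['gripper_force'])
snap('wrist','w5'); P=cloud(load('w5'));tips(P,*s['eef_pos'][:2])
E
```

```text
[587.4239096  135.61800273   1.41534465] [-0.93746608  0.47867524  4.18738375] 41.06084817943262 60.86922295857221
tip -1 2.6 [567.6 147.    5. ] 8130
tip 1 3.1 [610.2 146.1   5.8] 8239
```

>>> arm_command:
  series: [60,0,0,0,0,60,0,0,-0.2,0,60,0,0,-0.4,0,60,0,0,-0.4,0,40,0,0,-0.4,0]

```text
clock: 4.57
eef_pos: [587.6, 135.7, 5.7]
tool_rot: [3.141, -0.0, 1.568]
force: [-6.3, -1.1, 27.0]
width: 41.0
gripper_force: 51.7
```

>>> arm_command:
  series: [0,0,0,0,0,0,0,0,0,0,0,0,0,0,0,0,0,0,0,0,0,0,0,0,0]

```text
clock: 4.98
eef_pos: [587.6, 135.6, 6.1]
tool_rot: [3.141, -0.0, 1.568]
force: [-1.4, 0.6, 7.4]
width: 40.1
gripper_force: 59.6
```

>>> arm_command:
  series: [0,0,0,-1,0,0,0,0,-3,0,0,0,0,-5,0,0,0,0,-6.5,0,0,0,0,-7,0]

```text
clock: 5.4
eef_pos: [589.0, 135.8, 78.0]
tool_rot: [3.138, -0.001, 1.568]
force: [0.9, 0.3, -0.9]
width: 40.0
gripper_force: 60.5
```

>>> arm_command:
  series: [0,0,0,0,0,0,0,0,0,0,0,0,0,0,0,0,0,0,0,0,0,0,0,0,0]

```text
clock: 5.82
eef_pos: [586.8, 135.5, 74.3]
tool_rot: [-3.14, 0.0, 1.568]
force: [-0.3, 0.3, -1.1]
width: 40.0
gripper_force: 60.5
```

Run:
```python
from h import *
s=monitor.read_state();print(s['eef_pos'],s['force'],s['width'],s['gripper_force'])
snap('wrist','w6'); P=cloud(load('w6'));e=s['eef_pos'];tips(P,*e[:2])
m=(np.hypot(P[...,0]-e[0],P[...,1]-e[1])<22)&(P[...,2]<e[2]+14)&(P[...,2]>e[2]-12)
q=P[m];print(np.median(q,0),len(q))
t=q[q[:,2]>np.percentile(q[:,2],60)];A=np.c_[t[:,:2]-e[:2],np.ones(len(t))];print(np.linalg.lstsq(A,t[:,2],rcond=None)[0])
cv2.imwrite('pics/w6c.png',cv2.resize(cv2.imread('pics/w6.png')[180:420,160:480],None,fx=1.5,fy=1.5))
```

```text
[586.82919151 135.45425776  74.33075431] [-0.26448867  0.2667294  -1.10960224] 39.95546926830385 60.52016143774381
tip -1 69.7 [568.5 147.5  71.1] 8221
tip 1 69.6 [606.3 145.7  71. ] 8283
[586.66585466 137.55526114  79.73962455] 9478
[-2.91687726e-03 -2.19798819e-03  8.06309098e+01]
```

View pics/w6c.png

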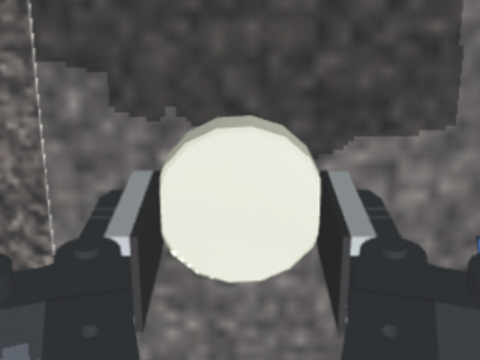

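Disc is gripped level (centre (240,198) in the crop). Carrying it to the base.

>>> arm_command:
  series: [0,-1.5,-1.3,0,0,0,-4.5,-3.9,0,0,0,-7.5,-6.6,0,0,0,-10.5,-9.2,0,0,0,-11.9,-10.5,0,0]

```text
clock: 6.28
eef_pos: [477.7, 12.8, 75.1]
tool_rot: [-3.137, 0.002, 1.564]
force: [-0.9, -0.5, -0.5]
width: 39.9
gripper_force: 60.6
```

>>> arm_command:
  series: [0,0,0,0.5,0,0,0,0,1,0,0,0,0,2,0,0,0,0,2,0,0,0,0,2,0]

```text
clock: 6.7
eef_pos: [482.4, 18.0, 54.3]
tool_rot: [-3.14, -0.0, 1.57]
force: [-0.5, -0.2, -0.2]
width: 39.9
gripper_force: 60.6
```

>>> arm_command:
  series: [0,0,0,0,0,0,0,0,0,0,0,0,0,0,0,0,0,0,0,0,0,0,0,0,0]

```text
clock: 7.12
eef_pos: [482.3, 17.0, 55.5]
tool_rot: [3.141, -0.0, 1.568]
force: [-0.3, 0.5, -0.8]
width: 40.1
gripper_force: 60.6
```

Run:
```python
from h import *
s=monitor.read_state();e=s['eef_pos'];print(e,s['width'])
snap('wrist','w7'); P=cloud(load('w7'))
print('disc',fit(P,e,26,e[2]+4.5,e[2]+8)); q=P[(np.hypot(P[...,0]-483,P[...,1]-17)<37)&(P[...,2]>20)&(P[...,2]<34)];print('base',len(q))
c,r=cv2.minEnclosingCircle(q[:,:2].astype(np.float32));print(c,r)
```

```text
[482.29555552  17.02981236  55.47055054] 40.09277363182699
disc [ 482.3   20.2   49.6 8691.    61. ]
base 8014
(482.7160339355469, 17.89743423461914) 36.05142593383789
```

>>> arm_command:
  series: [0,0,0,0.6,0,0,0,0,1.2,0,0,0,0,1.8,0,0,0,0,2.2,0,0,0,0,2.3,0]

```text
clock: 7.58
eef_pos: [481.7, 16.9, 31.9]
tool_rot: [-3.14, -0.0, 1.568]
force: [-2.9, 0.6, 16.7]
width: 40.4
gripper_force: 62.6
```

>>> arm_command:
  series: [0,0,0,0,0,0,0,0,0,0,0,0,0,0,0,53,0,0,0,0,58,0,0,0,0]

```text
clock: 8.0
eef_pos: [482.3, 16.9, 32.1]
tool_rot: [3.141, 0.0, 1.568]
force: [-0.4, 0.1, -0.3]
width: 49.4
gripper_force: 0.0
```

>>> arm_command:
  series: [75,0,0,0,0,80,0,0,0,0,80,0,0,-2,0,100,0,0,-5,0,100,0,0,-8,0]

```text
clock: 8.42
eef_pos: [481.3, 16.7, 112.5]
tool_rot: [-3.139, 0.0, 1.568]
force: [0.8, 0.2, -0.3]
width: 85.6
gripper_force: 0.0
```

>>> arm_command:
  series: [100,0,0,0,0,100,0,0,0,0,100,0,0,0,0,100,0,0,0,0,100,0,0,0,0]

```text
clock: 8.83
eef_pos: [481.3, 16.9, 111.3]
tool_rot: [-3.139, 0.0, 1.568]
force: [-0.6, 0.1, -0.4]
width: 85.3
gripper_force: 0.0
```

Run:
```python
from h import *
s=monitor.read_state();e=s['eef_pos'];print(e,s['width'],s['force'])
snap('wrist','w8'); P=cloud(load('w8'))
print('disc',fit(P,(483,17),30,35,44)); 
print('base',fit(P,(483,17),40,26,32))
```

```text
[481.28484789  16.86687377 111.25633013] 85.26199574447429 [-0.55435977  0.06888162 -0.40738598]
disc [ 482.2   17.3   44.2 4350.    37.5]
base [ 482.8   17.4   72.  6038.    29.4]
```

Disc is seated. Now the ring.

>>> arm_command:
  series: [100,2,0,0,0,100,5,0,0,0,100,8.5,0,0,0,100,12,-0.1,0,0,100,15.5,-0.2,0,0]

```text
clock: 9.3
eef_pos: [480.0, 173.1, 111.5]
tool_rot: [-3.14, 0.001, 1.567]
force: [1.2, -0.3, -0.1]
width: 85.3
gripper_force: 0.0
```

>>> arm_command:
  series: [100,3,0,0,0,100,6,-0.1,1,0,95,9,-0.1,3,0,95,10.3,-0.1,5,0,95,10.3,-0.1,7,0]

```text
clock: 9.72
eef_pos: [478.7, 280.2, 40.5]
tool_rot: [-3.141, -0.003, 1.575]
force: [-0.4, -0.1, 1.1]
width: 81.1
gripper_force: 0.0
```

>>> arm_command:
  series: [95,0,0,0,0,95,0,0,0,0,95,0,0,0,0,95,0,0,0,0,95,0,0,0,0]

```text
clock: 10.13
eef_pos: [480.7, 274.5, 43.4]
tool_rot: [3.14, -0.001, 1.567]
force: [-0.0, 0.6, 0.5]
width: 80.9
gripper_force: 0.0
```

Run:
```python
from h import *
s=monitor.read_state();e=s['eef_pos'];print(e,s['width'],s['force'])
snap('wrist','w9'); P=cloud(load('w9'))
print('ring',fit(P,(479,275),36,12,20)); tips(P,*e[:2])
```

```text
[480.70227792 274.47306555  43.44824918] 80.8998658103518 [-0.0108057   0.61104264  0.54164549]
ring [ 478.8  275.5   62.4 4941.    15.3]
tip -1 11.5 [453.  285.6  14.9] 3578
tip 1 13.7 [504.4 285.4  15.4] 3839
```

>>> arm_command:
  series: [95,0.1,-0.1,1.2,0,95,0.1,-0.1,2.4,0,95,0.1,-0.1,3.4,0,95,0.1,-0.1,4,0,95,0.1,-0.1,4.3,0]

```text
clock: 10.6
eef_pos: [477.8, 275.3, -2.5]
tool_rot: [-3.139, 0.001, 1.568]
force: [-0.8, 0.2, -0.3]
width: 81.1
gripper_force: 0.0
```

>>> arm_command:
  series: [85,0,0,0,0,80,0,0,0,0,60,0,0,0,0,30,0,0,0,0,0,0,0,0,0]

```text
clock: 11.02
eef_pos: [479.2, 276.0, 0.2]
tool_rot: [3.141, -0.001, 1.568]
force: [-0.7, -0.9, 6.0]
width: 56.7
gripper_force: 64.1
```

>>> arm_command:
  series: [0,0,0,0,0,0,0,0,0,0,0,0,0,0,0,0,0,0,0,0,0,0,0,0,0]

```text
clock: 11.43
eef_pos: [479.1, 276.0, 0.2]
tool_rot: [3.141, -0.001, 1.568]
force: [-1.0, -0.9, 6.7]
width: 56.9
gripper_force: 64.1
```

>>> arm_command:
  series: [0,0,0,-1,0,0,0,0,-3,0,0,0,0,-5,0,0,0,0,-7,0,0,0,0,-7.5,0]

```text
clock: 11.85
eef_pos: [480.6, 276.8, 77.6]
tool_rot: [3.137, -0.003, 1.568]
force: [0.9, 0.6, 0.0]
width: 57.0
gripper_force: 64.0
```

>>> arm_command:
  series: [0,0,0,0,0,0,0,0,0,0,0,0,0,0,0,0,0,0,0,0,0,0,0,0,0]

```text
clock: 12.27
eef_pos: [478.2, 275.5, 73.4]
tool_rot: [-3.14, 0.001, 1.568]
force: [1.0, 0.2, -0.5]
width: 56.9
gripper_force: 64.0
```

Run:
```python
from h import *
s=monitor.read_state();e=s['eef_pos'];print(e,s['width'],s['force'])
snap('wrist','w10'); P=cloud(load('w10'))
for dx in range(-34,35,4):
  pass
m=(abs(P[...,0]-e[0])<24)&(abs(P[...,1]-e[1])<36)&(P[...,2]>e[2]-20)&(P[...,2]<e[2]+25)
q=P[m];h=np.histogram(q[:,2]-e[2],bins=np.arange(-20,26,3));print(h[0])
t=q[q[:,2]>e[2]+8]; t=q[(q[:,2]>np.percentile(q[:,2],75)-1.5)];
A=np.c_[t[:,:2]-e[:2],np.ones(len(t))];print(np.linalg.lstsq(A,t[:,2]-e[2],rcond=None)[0]);print(t.min(0),t.max(0))
cv2.imwrite('pics/w10c.png',cv2.resize(cv2.imread('pics/w10.png')[160:440,140:500],None,fx=1.5,fy=1.5))
```

```text
[478.24357361 275.5230823   73.35012056] 56.86278638452396 [ 1.02933118  0.23149447 -0.4986263 ]
[   0    0    0    0    0    0  117  766  859  906  986 4892  394    0
    0]
[-8.92582593e-04 -8.04515827e-04  1.51071878e+01]
[454.257556   244.71231477  87.05070222] [502.2366213  306.26464671  90.77707592]
```

View pics/w10c.png

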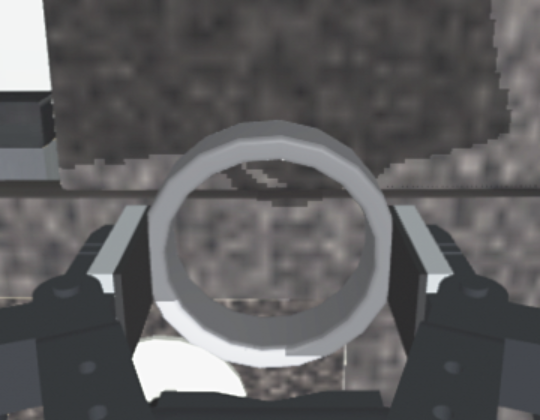

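Ring is held level (crop centre (270,245)). Carrying it over the disc.

>>> arm_command:
  series: [0,-2,0,0,0,0,-5,0.1,0,0,0,-8.5,0.1,0,0,0,-12,0.2,0,0,0,-15.5,0.2,0,0]

```text
clock: 12.73
eef_pos: [480.2, 119.5, 73.9]
tool_rot: [-3.141, 0.0, 1.569]
force: [1.4, -1.0, -0.1]
width: 57.0
gripper_force: 64.0
```

>>> arm_command:
  series: [0,-3.2,0,0,0,0,-6.2,0,0,0,0,-8.7,0.1,0,0,0,-10,0.1,0,0,0,-10.3,0.1,0,0]

```text
clock: 13.15
eef_pos: [481.0, 14.2, 74.1]
tool_rot: [-3.141, 0.002, 1.563]
force: [1.0, -0.5, -0.3]
width: 57.1
gripper_force: 64.0
```

>>> arm_command:
  series: [0,0,0,1,0,0,0,0,2,0,0,0,0,2,0,0,0,0,2,0,0,0,0,2,0]

```text
clock: 13.57
eef_pos: [480.9, 19.0, 53.8]
tool_rot: [-3.141, -0.0, 1.57]
force: [0.1, 0.1, -0.1]
width: 56.9
gripper_force: 64.0
```

>>> arm_command:
  series: [0,0,0,0,0,0,0,0,0,0,0,0,0,0,0,0,0,0,0,0,0,0,0,0,0]

```text
clock: 13.98
eef_pos: [481.2, 18.0, 54.5]
tool_rot: [3.141, -0.0, 1.568]
force: [0.0, -0.2, -0.4]
width: 57.0
gripper_force: 64.0
```

Run:
```python
from h import *
s=monitor.read_state();e=s['eef_pos'];print(e,s['width'],s['force'])
snap('wrist','w11'); P=cloud(load('w11'))
q=P[(abs(P[...,0]-e[0])<20)&(P[...,2]>e[2]+13)&(P[...,2]<e[2]+18)&(abs(P[...,1]-e[1])<40)];print('ring y',q[:,1].min(),q[:,1].max(),q[:,2].mean())
print('disc vis',fit(P,(482.2,17.3),23,35,39),'base',fit(P,(483,17),40,26,32))
```

```text
[481.21715751  17.95170602  54.45044223] 57.0484813752113 [ 0.0482917  -0.20728589 -0.44197808]
ring y -13.317864125238579 48.74052433867886 69.5071533041661
disc vis [ 482.2   16.4   44.1 5933.    37.6] base [ 483.    17.5   72.2 7295.    29.5]
```

>>> arm_command:
  series: [0,0,0.1,0.5,0,0,0,0.1,1,0,0,0,0.1,1.5,0,0,0,0.1,2,0,0,0,0.1,2.3,0]

```text
clock: 14.45
eef_pos: [481.7, 17.8, 30.3]
tool_rot: [-3.14, 0.0, 1.568]
force: [0.0, 0.2, -0.5]
width: 56.9
gripper_force: 64.0
```

>>> arm_command:
  series: [0,0,0,0,0,0,0,0,0,0,75,0,0,0,0,85,0,0,0,0,95,0,0,0,0]

```text
clock: 14.87
eef_pos: [482.3, 17.9, 31.4]
tool_rot: [3.141, -0.0, 1.568]
force: [-0.2, 0.9, 0.4]
width: 80.5
gripper_force: 0.0
```

>>> arm_command:
  series: [100,0,0,0,0,100,0,0,-2,0,100,0,0,-5,0,100,0,0,-8,0,100,0,0,-12,0]

```text
clock: 15.28
eef_pos: [480.6, 17.9, 151.4]
tool_rot: [-3.138, 0.0, 1.568]
force: [1.4, 0.6, -0.5]
width: 85.2
gripper_force: 0.0
```

>>> arm_command:
  series: [100,0,0,0,0,100,0,0,-1,0,100,0,0,-1,0,100,0,0,-1,0,100,0,0,-1,0]

```text
clock: 15.7
eef_pos: [481.7, 18.0, 160.8]
tool_rot: [-3.141, -0.0, 1.568]
force: [-0.6, -0.5, 0.0]
width: 85.4
gripper_force: 0.0
```

Run:
```python
from h import *
s=monitor.read_state();e=s['eef_pos'];print(e,s['width'],s['force'])
snap('wrist','w12'); P=cloud(load('w12'))
print('ring',fit(P,(482.2,17.3),40,42,52),'disc',fit(P,(482.2,17.3),26,34,40.5))
```

```text
[481.74121778  17.99639621 160.81154043] 85.42862958025961 [-0.57235042 -0.49171938  0.00488089]
ring [ 482.2   17.3   62.5 2319.    45.3] disc [ 482.3   16.8   50.  3260.    37.5]
```

Ring is seated. Going to the funnels.

>>> arm_command:
  series: [100,2,0.1,0,0,100,5,0.3,0,0,100,9,0.6,0,0,100,13,0.9,0,0,100,17,1.2,0,0]

```text
clock: 16.17
eef_pos: [494.2, 189.1, 160.4]
tool_rot: [-3.14, 0.001, 1.567]
force: [1.9, -0.0, 0.8]
width: 85.1
gripper_force: 0.0
```

>>> arm_command:
  series: [100,4,0.3,0,0,100,8,0.6,0,0,100,12,0.8,0,0,100,16,1,0,0,100,18.5,1.2,0,0]

```text
clock: 16.58
eef_pos: [505.3, 378.2, 159.8]
tool_rot: [-3.14, -0.002, 1.573]
force: [-1.0, 0.3, -0.1]
width: 85.4
gripper_force: 0.0
```

>>> arm_command:
  series: [100,2,0.1,0,0,100,3,0.1,0,0,100,3.5,0.1,0,0,100,3.5,0.1,0,0,100,3.5,0.1,0,0]

```text
clock: 17.0
eef_pos: [508.4, 405.8, 160.9]
tool_rot: [-3.141, 0.002, 1.566]
force: [-0.5, -1.0, 0.2]
width: 85.7
gripper_force: 0.0
```

>>> arm_command:
  series: [100,0,0,0,0,100,0,0,0,0,100,0,0,0,0,100,0,0,0,0,100,0,0,0,0]

```text
clock: 17.42
eef_pos: [508.3, 407.5, 161.5]
tool_rot: [-3.142, -0.0, 1.568]
force: [0.8, -0.5, -0.3]
width: 85.6
gripper_force: 0.0
```

Run:
```python
from h import *
s=monitor.read_state();e=s['eef_pos'];print(e,s['width'],s['qpos'])
snap('wrist','w13'); P=cloud(load('w13'))
print('rim',fit(P,(507.5,408),45,97,112),'band',fit(P,(507.5,408),45,80,112),'lower',fit(P,(507.5,408),45,50,72))
```

```text
[508.26372915 407.46532054 161.46436548] 85.55989754018104 [-0.93830031  0.73637069  0.38151082  1.58838844 -0.33025506  0.88112303
 -0.43782098]
rim [ 507.6  410.1   69.2 2561.   103. ] band [ 507.7  410.1   69.3 4643.    98.7] lower [ 508.1  413.7   65.6 3327.    62.1]
```

View pics/w13.png

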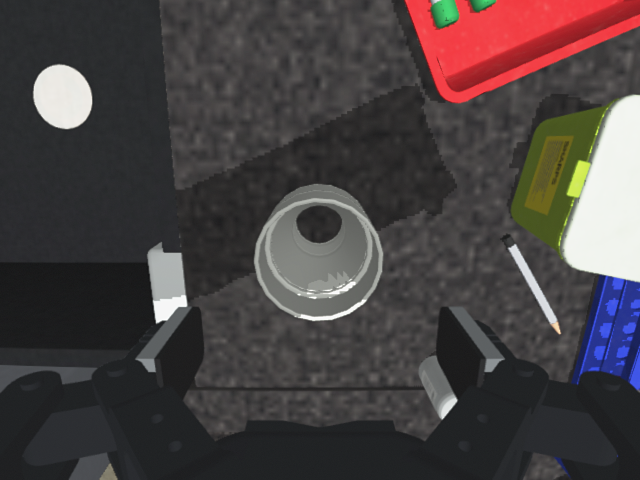

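Funnel rim at (318,258), centred between the fingers. Lowering, then checking the fingertip height before closing.

>>> arm_command:
  series: [100,0.2,0,1.5,0,100,0.2,0,3,0,100,0.2,0,5,0,100,0.2,0,7,0,100,0.2,0,8.6,0]

```text
clock: 17.88
eef_pos: [507.7, 409.7, 74.0]
tool_rot: [-3.141, 0.0, 1.568]
force: [-0.3, -0.1, 0.2]
width: 85.3
gripper_force: 0.0
```

>>> arm_command:
  series: [95,0,0,0,0,95,0,0,0,0,95,0,0,0,0,95,0,0,0,0,95,0,0,0,0]

```text
clock: 18.3
eef_pos: [508.9, 410.3, 76.6]
tool_rot: [3.14, -0.001, 1.568]
force: [-0.2, -0.4, -0.3]
width: 81.1
gripper_force: 0.0
```

Run:
```python
from h import *
s=monitor.read_state();e=s['eef_pos'];print(e,s['width'],s['force'])
snap('wrist','w14'); P=cloud(load('w14'))
for sg in(-1,1):
  q=P[((P[...,0]-e[0])*sg>38)&((P[...,0]-e[0])*sg<56)&(abs(P[...,1]-e[1]-11)<2)&(P[...,2]>30)];print(np.sort(q[:,2])[[0,5,20,100]],len(q))
print('rim',fit(P,(507.5,410),36.5,97,112))
```

```text
[508.86921191 410.34149218  76.62231168] 81.09258865344144 [-0.17069207 -0.44981931 -0.27851453]
[89.72495266 90.86257753 92.03342031 95.34419136] 3420
[90.54630259 91.57879203 92.46245753 95.60300718] 3472
rim [ 508.1  410.2   69.5 6809.   102.6]
```

>>> arm_command:
  series: [95,0,0,0.3,0,90,0,0,0.3,0,80,0,0,0.3,0,60,0,0,0.3,0,0,0,0,0.3,0]

```text
clock: 18.77
eef_pos: [508.0, 410.0, 73.0]
tool_rot: [-3.141, -0.0, 1.568]
force: [-1.7, -0.3, 6.1]
width: 68.1
gripper_force: 66.1
```

>>> arm_command:
  series: [0,0,0,0,0,0,0,0,0,0,0,0,0,0,0,0,0,0,0,0,0,0,0,0,0]

```text
clock: 19.18
eef_pos: [508.0, 410.0, 73.0]
tool_rot: [-3.141, -0.001, 1.568]
force: [-1.2, -0.0, 5.4]
width: 67.9
gripper_force: 66.1
```

Run:
```python
from h import *
s=monitor.read_state();e=s['eef_pos'];print(e,s['width'],s['force'],s['torque'],s['gripper_force'])
snap('wrist','w15'); P=cloud(load('w15'))
for sg in(-1,1):
  q=P[((P[...,0]-e[0])*sg>35)&((P[...,0]-e[0])*sg<56)&(abs(P[...,1]-e[1]-11)<2)&(P[...,2]>30)];print(np.sort(q[:,2])[[0,5,20,100]],len(q))
```

```text
[507.99213885 410.03718782  72.99237701] 67.89663458129532 [-1.19168303 -0.02932996  5.42504722] [-0.15006454  0.40228131 -0.03411745] 66.06384873390198
[82.5422878  83.7930798  85.16529553 89.77657552] 4664
[83.26882181 83.75946455 84.7517024  88.68745137] 4288
```

>>> arm_command:
  series: [0,0,0,0,3,0,0,0,-0.1,6,0,0,0,-0.2,9,0,0,0,-0.4,12,0,0,0,-0.6,15]

```text
clock: 19.65
eef_pos: [508.0, 409.7, 78.0]
tool_rot: [-3.141, 0.0, 1.304]
force: [0.2, -0.8, -0.7]
width: 67.9
gripper_force: 67.3
```

>>> arm_command:
  series: [0,0,0,-0.3,3,0,0,0,-0.6,6,0,0,0,-0.9,9,0,0,0,-1.2,11,0,0,0,-1.5,12]

```text
clock: 20.07
eef_pos: [507.9, 409.8, 93.1]
tool_rot: [-3.141, 0.001, 1.096]
force: [0.2, 0.0, -0.6]
width: 68.2
gripper_force: 67.3
```

Run:
```python
from h import *
s=monitor.read_state();e=s['eef_pos'];print(e,s['tool_rot'],s['width'],s['force'],s['torque'])
snap('scene','s2'); z=load('s2');P=cloud(z)
for f in ('scene0','s2'):
  P=cloud(load(f));print(f,[fit(P,(507.5,410),60,a,a+12)[[0,1,2,3]] for a in(4,16,46,58)])
im=cv2.imread('pics/s2.png');cv2.imwrite('pics/s2c.png',cv2.resize(im[100:260,180:360],None,fx=3,fy=3))
```

```text
[507.92293862 409.78551888  93.10621118] [-3.14149802e+00  5.43146689e-04  1.09567565e+00] 68.21817319753124 [ 0.20341158  0.02553335 -0.64645451] [-0.00566046 -0.0092305  -0.02694031]
scene0 [array([500.3, 388.8,  56.2,  44. ]), array([504.7, 400.8,  49.3,  33. ]), array([503.1, 401.3,  67.8,  71. ]), array([504.8, 406.8,  75.6,  94. ])]
s2 [array([482.5, 399.5,  94.4,  40. ]), array([505.2, 402.1,  49.3,  39. ]), array([506.2, 406.1,  73.5,  79. ]), array([505. , 405.6,  75.9,  98. ])]
```

View pics/s2c.png

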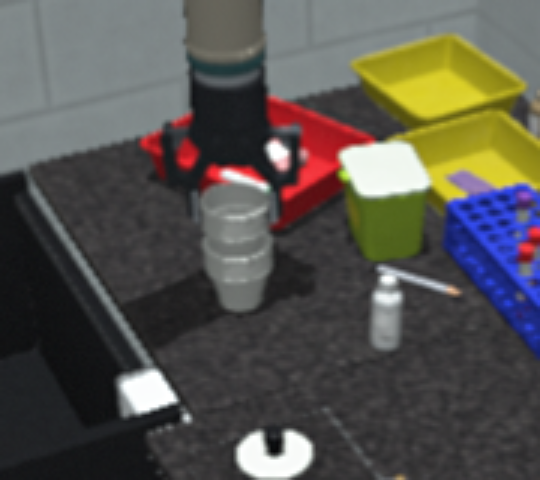

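The lower funnel stays put; the upper one is twisted 27° and rising, with only its own weight on the wrist.

>>> arm_command:
  series: [0,0,0,-1,0,0,0,0,-2.5,0,0,0,0,-4.5,0,0,0,0,-6.5,0,0,0,0,-7.5,0]

```text
clock: 20.53
eef_pos: [509.4, 410.3, 171.2]
tool_rot: [3.14, -0.003, 1.097]
force: [0.6, 0.6, 0.1]
width: 67.9
gripper_force: 67.4
```

>>> arm_command:
  series: [0,0,0,0,-4,0,0,0,0,-10,0,0,0,0,-16,0,0,0,0,-22,0,0,0,0,-27,0]

```text
invalid input at $.series: expected a multiple of 5 numbers
```

Run:
```python
from h import *
s=monitor.read_state();e=s['eef_pos'];print(e,s['tool_rot'],s['width'],s['force'])
```

```text
[509.42693107 410.25848369 171.23826277] [ 3.13991062 -0.00326285  1.09745365] 67.91078018292146 [0.62634952 0.63277661 0.14957421]
```

Typo in the second call, so it was refused whole. Sending the rotation again.

>>> arm_command:
  series: [0,0,0,0,-4,0,0,0,0,-10,0,0,0,0,-16,0,0,0,0,-22,0,0,0,0,-27]

```text
clock: 20.95
eef_pos: [508.0, 409.7, 168.4]
tool_rot: [-3.141, 0.0, 1.574]
force: [-0.1, 1.2, -1.4]
width: 68.1
gripper_force: 67.4
```

>>> arm_command:
  series: [0,-2,-0.1,0,0,0,-5,-0.3,0,0,0,-9,-0.6,0,0,0,-13,-0.9,0,0,0,-17,-1.2,0,0]

```text
clock: 21.37
eef_pos: [495.2, 238.2, 168.4]
tool_rot: [3.141, 0.0, 1.57]
force: [0.4, 0.4, -0.2]
width: 68.1
gripper_force: 67.4
```

>>> arm_command:
  series: [0,-4,-0.3,0,0,0,-8,-0.5,0,0,0,-12,-0.8,0,0,0,-15.5,-1,0,0,0,-18.5,-1.2,0,0]

```text
clock: 21.78
eef_pos: [482.7, 51.9, 168.7]
tool_rot: [3.141, 0.001, 1.567]
force: [0.4, 0.2, -0.4]
width: 68.3
gripper_force: 67.4
```

>>> arm_command:
  series: [0,-2,0,0,0,0,-3.2,-0.1,0,0,0,-3.7,-0.1,0,0,0,-3.7,-0.1,0,0,0,-3.7,-0.1,0,0]

```text
clock: 22.2
eef_pos: [482.3, 18.6, 168.3]
tool_rot: [3.141, -0.001, 1.569]
force: [0.1, 0.3, 0.5]
width: 68.3
gripper_force: 67.4
```

>>> arm_command:
  series: [0,0,0,1,0,0,0,0,2,0,0,0,0,3,0,0,0,0,3.5,0,0,0,0,3.5,0]

```text
clock: 22.62
eef_pos: [481.3, 18.8, 132.1]
tool_rot: [-3.139, -0.0, 1.57]
force: [0.0, 0.1, -1.2]
width: 68.0
gripper_force: 67.4
```

>>> arm_command:
  series: [0,0,0,0,0,0,0,0,0,0,0,0,0,0,0,0,0,0,0,0,0,0,0,0,0]

```text
clock: 23.03
eef_pos: [482.4, 17.9, 133.6]
tool_rot: [3.141, -0.0, 1.568]
force: [0.7, -0.3, -1.2]
width: 68.1
gripper_force: 67.4
```

Run:
```python
from h import *
s=monitor.read_state();e=s['eef_pos'];print(e,s['tool_rot'],s['width'],s['force'])
snap('wrist','w16'); P=cloud(load('w16'));snap('scene','s3')
m=(abs(P[...,0]-e[0])<30)&(abs(P[...,1]-e[1])<37)&(P[...,2]>e[2]+25)&(P[...,2]<e[2]+36)
t=P[m];print(t.min(0),t.max(0));A=np.c_[t[:,:2]-e[:2],np.ones(len(t))];print(np.linalg.lstsq(A,t[:,2]-e[2],rcond=None)[0],len(t))
print('base',fit(P,(483,17),40,26,32))
cv2.imwrite('pics/s3c.png',cv2.resize(cv2.imread('pics/s3.png')[160:320,210:390],None,fx=3,fy=3))
```

```text
[482.36635561  17.89954242 133.62678605] [ 3.14092806e+00 -1.35839466e-04  1.56813995e+00] 68.12249514406386 [ 0.72046191 -0.28945058 -1.21829584]
[452.36856422 -13.89309633 158.64158318] [512.358703    52.89453733 166.05384862]
[-1.50232981e-03  2.44901743e-02  2.88422113e+01] 4281
base [ 483.    19.4   71.2 1598.    29.3]
```

View pics/s3c.png

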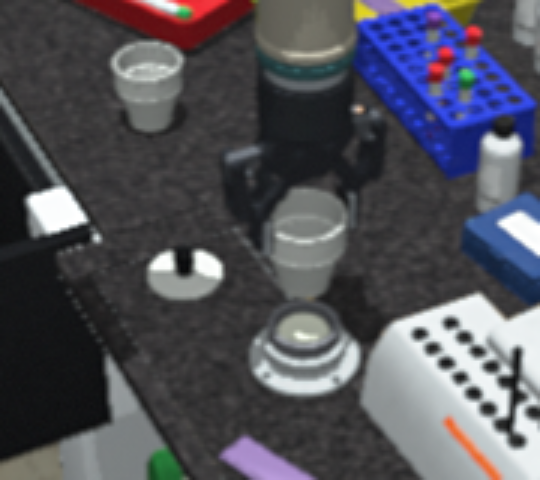

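Scene view: the lower funnel still stands at (148,85), and the upper funnel is over the ring (305,330). Lowering.

>>> arm_command:
  series: [0,-0.1,0,1,0,0,-0.1,0,2.2,0,0,-0.1,0,3.2,0,0,-0.1,0,3.7,0,0,-0.1,0,4,0]

```text
clock: 23.55
eef_pos: [481.4, 16.7, 92.1]
tool_rot: [-3.14, 0.0, 1.568]
force: [0.1, -0.4, -0.2]
width: 68.3
gripper_force: 67.4
```

>>> arm_command:
  series: [0,0,0,0.2,0,0,0,0,0.5,0,0,0,0,0.8,0,0,0,0,1.1,0,0,0,0,1.1,0]

```text
clock: 23.97
eef_pos: [482.0, 16.9, 82.0]
tool_rot: [-3.141, -0.0, 1.568]
force: [-0.3, -0.6, -1.5]
width: 68.0
gripper_force: 67.4
```

>>> arm_command:
  series: [0,0,0,0,0,0,0,0,0,0,0,0,0,0,0,0,0,0,0,0,0,0,0,0,0]

```text
clock: 24.38
eef_pos: [482.2, 16.9, 82.4]
tool_rot: [3.141, -0.0, 1.568]
force: [-0.6, -0.4, -1.3]
width: 67.9
gripper_force: 67.4
```

Run:
```python
from h import *
s=monitor.read_state();e=s['eef_pos'];print(e,s['force'])
snap('wrist','w17'); P=cloud(load('w17'))
t=P[(abs(P[...,0]-e[0])<30)&(abs(P[...,1]-e[1])<37)&(P[...,2]>e[2]+25)&(P[...,2]<e[2]+36)];print(t.min(0),t.max(0),np.percentile(t[:,2],98))
```

```text
[482.23220674  16.92498745  82.43444163] [-0.56565768 -0.44013376 -1.25432098]
[452.23373542 -14.93270605 107.43457523] [512.22821821  52.02362729 114.7856446 ] 113.87905288091612
```

>>> arm_command:
  series: [0,0,0,0.1,0,0,0,0,0.15,0,0,0,0,0.15,0,85,0,0,0.15,0,90,0,0,0.15,0]

```text
clock: 24.85
eef_pos: [482.1, 16.9, 80.7]
tool_rot: [-3.142, 0.0, 1.568]
force: [-0.4, 0.4, 0.7]
width: 76.8
gripper_force: 0.0
```

>>> arm_command:
  series: [100,0,0,0,0,100,0,0,0,0,100,0,0,0,0,100,0,0,-1,0,100,0,0,-3,0]

```text
clock: 25.27
eef_pos: [480.6, 16.8, 110.0]
tool_rot: [-3.137, 0.0, 1.568]
force: [-0.1, 0.3, -0.4]
width: 85.3
gripper_force: 0.0
```

>>> arm_command:
  series: [100,0,0,-2,0,100,0,0,-5,0,100,0,0,-8,0,100,0,0,-9,0,100,0,0,-9,0]

```text
clock: 25.68
eef_pos: [484.0, 16.9, 204.0]
tool_rot: [3.135, -0.001, 1.568]
force: [0.5, -0.3, -0.5]
width: 85.5
gripper_force: 0.0
```

>>> arm_command:
  series: [100,0,0,0,0,100,0,0,0,0,100,0,0,0,0,100,0,0,0,0,100,0,0,0,0]

```text
clock: 26.1
eef_pos: [481.6, 16.7, 200.0]
tool_rot: [-3.14, 0.0, 1.568]
force: [-0.8, -0.4, -0.2]
width: 85.4
gripper_force: 0.0
```

Run:
```python
from h import *
s=monitor.read_state();e=s['eef_pos'];print(e,s['force'])
snap('wrist','w18'); P=cloud(load('w18'))
r=np.hypot(P[...,0]-482.5,P[...,1]-17.5); t=P[(r<40)&(P[...,2]>108)&(P[...,2]<118)]
A=np.c_[t[:,:2]-[482.5,17.5],np.ones(len(t))];print(np.linalg.lstsq(A,t[:,2],rcond=None)[0],fit(P,(482.5,17.5),40,108,118),'ring',fit(P,(482.2,17.3),34,42,52))
print('lid',fit(P,(434.9,162),50,8,45),fit(P,(434.9,162),45,30,45))
```

```text
[481.62032618  16.74454303 199.97751606] [-0.78792314 -0.37225183 -0.2144009 ]
[1.43936510e-04 5.29633754e-03 1.11063186e+02] [ 482.4   17.1   69.3 1611.   111.2] ring [482.3  22.6  53.3 595.   47.7]
lid [ 434.6  161.8   69.3 5857.    11. ] [434.5 161.8  22.2 811.   37.1]
```

Funnel is seated, rim level at z≈111.5. Now the lid.

>>> arm_command:
  series: [100,2,-0.7,0,0,100,5,-1.6,0,0,100,9,-3,0,0,80,12.5,-4.1,1,0,70,14.5,-4.8,3,0]

```text
clock: 26.57
eef_pos: [434.4, 166.7, 171.6]
tool_rot: [3.139, -0.004, 1.572]
force: [1.0, 0.4, 0.1]
width: 63.9
gripper_force: 0.0
```

>>> arm_command:
  series: [60,0,0,3,0,60,0,0,6,0,60,0,0,8.5,0,60,0,0,9.5,0,60,0,0,10,0]

```text
clock: 26.98
eef_pos: [433.2, 161.5, 68.7]
tool_rot: [-3.138, 0.002, 1.568]
force: [-0.2, -0.3, 0.4]
width: 51.4
gripper_force: 0.0
```

>>> arm_command:
  series: [60,0,0,0,0,60,0,0,0,0,60,0,0,0,0,60,0,0,0,0,60,0,0,0,0]

```text
clock: 27.4
eef_pos: [435.0, 162.3, 71.6]
tool_rot: [3.14, -0.001, 1.568]
force: [-0.1, -0.6, 0.5]
width: 51.7
gripper_force: 0.0
```

Run:
```python
from h import *
s=monitor.read_state();e=s['eef_pos'];print(e,s['force'],s['width'])
snap('wrist','w19'); P=cloud(load('w19'))
print('lid',fit(P,(434.9,162),38,8,18),fit(P,(434.9,162),16,32,42))
```

```text
[435.02518598 162.2754096   71.57585145] [-0.06054683 -0.60872921  0.45488885] 51.68859356962892
lid [  434.3   162.1    69.3 10111.     10.9] [ 434.3  162.2   22.3 1536.    37.3]
```

Down 4.9 cm and close on the knob.

>>> arm_command:
  series: [60,0,0,1.2,0,60,0,0,2.5,0,60,0,0,3.7,0,60,0,0,4.5,0,60,0,0,4.8,0]

```text
clock: 27.87
eef_pos: [434.2, 162.0, 22.1]
tool_rot: [-3.141, 0.0, 1.568]
force: [-1.8, 0.5, -0.1]
width: 51.2
gripper_force: 0.0
```

>>> arm_command:
  series: [50,0,0,0,0,40,0,0,0,0,30,0,0,0,0,20,0,0,0,0,0,0,0,0,0]

```text
clock: 28.28
eef_pos: [434.9, 162.2, 23.6]
tool_rot: [3.141, -0.001, 1.568]
force: [-1.2, -1.0, 5.0]
width: 18.9
gripper_force: 58.7
```

>>> arm_command:
  series: [0,0,0,0,0,0,0,0,0,0,0,0,0,0,0,0,0,0,0,0,0,0,0,0,0]

```text
clock: 28.7
eef_pos: [434.9, 162.2, 23.6]
tool_rot: [3.141, -0.001, 1.568]
force: [-0.4, 0.7, 5.6]
width: 19.1
gripper_force: 58.8
```

>>> arm_command:
  series: [0,0,0,-1,0,0,0,0,-3,0,0,0,0,-6,0,0,0,0,-10,0,0,0,0,-14,0]

```text
clock: 29.12
eef_pos: [433.6, 161.5, 164.0]
tool_rot: [-3.14, 0.001, 1.568]
force: [1.2, 1.0, -1.7]
width: 18.8
gripper_force: 59.0
```

>>> arm_command:
  series: [0,0,0,-1.5,0,0,0,0,-1.5,0,0,0,0,-1.5,0,0,0,0,-1.5,0,0,0,0,-1.5,0]

```text
clock: 29.53
eef_pos: [433.4, 161.7, 176.6]
tool_rot: [-3.139, 0.001, 1.568]
force: [-0.4, -0.0, -1.5]
width: 19.1
gripper_force: 59.0
```

Run:
```python
from h import *
s=monitor.read_state();e=s['eef_pos'];print(e,s['force'],s['width'])
snap('wrist','w20'); P=cloud(load('w20'))
f=fit(P,e,40,e[2]-16,e[2]-5);print(f)
t=P[(np.hypot(P[...,0]-f[0],P[...,1]-f[1])<33)&(abs(P[...,2]-f[4])<3)]
A=np.c_[t[:,:2]-e[:2],np.ones(len(t))];print(np.linalg.lstsq(A,t[:,2]-e[2],rcond=None)[0],len(t))
```

```text
[433.44940825 161.72573819 176.56602515] [-3.99525905e-01 -8.39006994e-04 -1.54226119e+00] 19.078945690786068
[  433.7   161.8    69.2 11162.    163.8]
[-2.51162041e-03 -2.09875139e-03 -1.26430779e+01] 9983
```

>>> arm_command:
  series: [0,-2,0.7,0,0,0,-5,1.7,0,0,0,-9,3,0,0,0,-12.5,4.2,0,0,0,-14.5,4.8,0,0]

```text
clock: 30.0
eef_pos: [482.9, 12.0, 177.0]
tool_rot: [-3.141, 0.003, 1.564]
force: [0.8, -0.2, -0.4]
width: 19.1
gripper_force: 59.0
```

>>> arm_command:
  series: [0,0,0,0,0,0,0,0,1,0,0,0,0,2,0,0,0,0,2.5,0,0,0,0,2.5,0]

```text
clock: 30.42
eef_pos: [480.3, 18.4, 150.7]
tool_rot: [-3.137, -0.0, 1.571]
force: [-1.1, 0.1, 0.3]
width: 19.1
gripper_force: 59.0
```

>>> arm_command:
  series: [0,0,0,0,0,0,0,0,0,0,0,0,0,0,0,0,0,0,0,0,0,0,0,0,0]

```text
clock: 30.83
eef_pos: [482.3, 17.1, 153.1]
tool_rot: [3.141, -0.0, 1.569]
force: [0.5, -0.6, -1.5]
width: 19.2
gripper_force: 59.0
```

Run:
```python
from h import *
s=monitor.read_state();e=s['eef_pos'];print(e,s['force'],s['width'])
snap('wrist','w21'); P=cloud(load('w21'))
print(fit(P,e,40,e[2]-16,e[2]-8))
```

```text
[482.33410688  17.06622549 153.09365596] [ 0.50778264 -0.60616739 -1.4954394 ] 19.248641983344367
[  482.6    17.3    69.  11114.    140.3]
```

>>> arm_command:
  series: [0,0,0,0.5,0,0,0,0,1,0,0,0,0,1.5,0,0,0,0,2,0,0,0,0,2.25,0]

```text
clock: 31.3
eef_pos: [481.7, 16.8, 129.3]
tool_rot: [-3.14, 0.0, 1.568]
force: [-1.3, 0.9, 10.7]
width: 19.1
gripper_force: 60.6
```

>>> arm_command:
  series: [0,0,0,0,0,0,0,0,0,0,0,0,0,0.05,0,30,0,0,0.05,0,40,0,0,0.05,0]

```text
clock: 31.72
eef_pos: [482.2, 16.9, 129.8]
tool_rot: [3.141, -0.0, 1.568]
force: [-0.3, -0.2, -0.0]
width: 34.1
gripper_force: 0.0
```

>>> arm_command:
  series: [50,0,0,0,0,60,0,0,0,0,60,0,0,-1,0,60,0,0,-4,0,60,0,0,-8,0]

```text
clock: 32.13
eef_pos: [480.1, 16.7, 209.3]
tool_rot: [-3.136, 0.001, 1.568]
force: [1.3, 1.2, 0.7]
width: 51.3
gripper_force: 0.0
```

>>> arm_command:
  series: [60,0,0,0,0,60,0,0,0,0,60,0,0,0,0,60,0,0,0,0,60,0,0,0,0]

```text
clock: 32.55
eef_pos: [481.3, 16.9, 209.0]
tool_rot: [-3.139, 0.0, 1.568]
force: [0.1, -0.7, -0.2]
width: 51.1
gripper_force: 0.0
```

Run:
```python
from h import *
s=monitor.read_state();e=s['eef_pos'];print(e,s['force'],s['width'])
snap('wrist','w22'); P=cloud(load('w22'));snap('scene','s4')
f=fit(P,(482.5,17.2),38,112,121);print(f,'knob',fit(P,(482.5,17.2),16,138,150))
t=P[(np.hypot(P[...,0]-f[0],P[...,1]-f[1])<33)&(abs(P[...,2]-f[4])<3)]
A=np.c_[t[:,:2]-e[:2],np.ones(len(t))];print(np.linalg.lstsq(A,t[:,2],rcond=None)[0],len(t))
cv2.imwrite('pics/s4c.png',cv2.resize(cv2.imread('pics/s4.png')[160:320,210:390],None,fx=3,fy=3))
```

```text
[481.2782476   16.91787398 208.95473499] [ 0.09256001 -0.67411083 -0.17052966] 51.13359265948169
[ 482.5   16.8   69.4 7975.   116.8] knob [ 482.4   17.    22.2 1150.   143.2]
[5.37668956e-04 2.79708682e-05 1.16891347e+02] 7306
```

View pics/s4c.png

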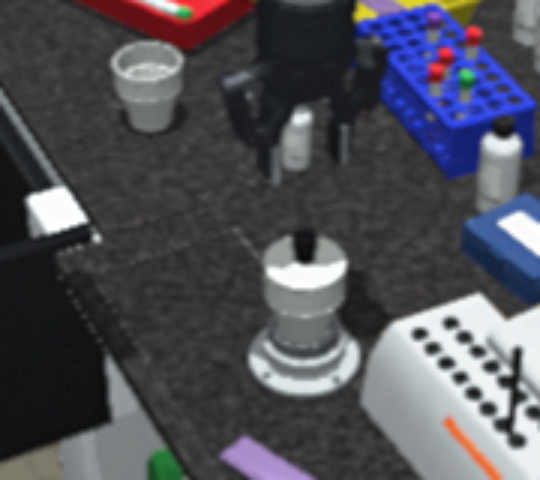

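The stack at (305,320) is complete and level, with the knob top at z≈143.5 (expected 144). The lower funnel is unmoved at (148,85), and the gripper is clear.

```bash
python3 -c "
from cell import workorder; print(workorder.finish_job())"
```

```text
the job is handed in; nothing more can be done
None
```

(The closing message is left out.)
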